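# Hold back a potter's wheel's belt tensioner

### The arm

A 7-joint arm with a two-finger parallel gripper is mounted at the origin on the work surface. World frame = base frame: x ahead of the robot, y to its left, z up, the work surface at z = 0. Lengths are in mm, angles in rad, forces in N, time in s.
With the tool pointing down it reaches from about 400 to 750 mm from the base axis. Payload 19.5 kg.
Tool frame: the origin (TCP) lies at the very end of the fingers, on their centre line; the grasp point (between the pads) lies pinch_z behind it (pinch_z is the distance from the TCP to the grasp point, in mm); z points along the fingers, y is the direction in which the jaws open and shut (so a half turn about z gives the same grasp; the last joint's range is limited). The gripper opens to 85 mm and grips with 20 to 120 N. Pads are 22 mm wide; open, the fingers measure 114 mm over their backs; the gripper's body (76 mm by 85 mm) begins 54 mm behind the grasp point. The pads swing forward as they close: fully open they stand 13 mm farther back than shut.
Start: joints at [1.195, 0.707, -0.028, 1.485, 0.022, 0.951, -0.075], TCP at [188.381, -543.234, 193.868] pointing down, gripper open.
Joint ranges: [-2.71, 2.71], [-0.32, 2.16], [-1.57, 1.52], [0, 2.45], [-1.46, 4.6], [0, 2.02], [-2.83, 2.83]. Speed limits (rad/s): [1.89, 1.89, 2.57, 2.57, 3.01, 3.01, 3.01].

### API

Orientations are given as [roll, pitch, yaw] about the fixed x, y, z axes, in that order (R = Rz(yaw) Ry(pitch) Rx(roll)).
In Python, from station import get_obs, snapshot, get_calibration, close_job, regions_of, pinch_z gives the robot as it stands.
- The arm moves only by the tool step_arm, never from a script. Its argument "commands" is a list of rows, each an object of numbers: "x", "y", "z": the shift along the tool's x, y, z in units of 40 mm (1.0 is 40 mm); "rx", "ry", "rz": the turn, a rotation vector about the tool's x, y, z in units of 10 degrees (1.0 is 10 degrees). A call has 1 to 5 rows; each row is the pose to reach, as a shift and turn from the pose commanded when the call began, along the tool's axes at that moment; what a row does not reach only later rows make up. A row lasts 1/8 s, in which the tool goes at most 62.5 mm and 10.7 degrees, less where a joint would pass 70% of its speed; a pose out of reach is approached as far as the arm can. A call with a gripper value outside its range is refused whole. "claw" is the closure, from 0 (fully open) to 1 (shut), set as the call begins (left out, the last holds). The fingers move at their own pace and stop on an object; "force" is the grip in N (left out, the last holds). Time passes only in rows, so rows that repeat a pose let the fingers close. It gives the time, the measured TCP pose, the force and the opening at its end, in the units of the state.
- get_obs(): the state, without advancing time (a new reading comes with each control period).
- snapshot(name): name is "side" or "top" or "wrist"; returns the picture (384x512x3 uint8, red, green, blue); there is no depth.
- get_calibration(name): a dict with "intrinsics" (3x3 intrinsics, pixels), "world_from_camera" (4x4, takes a point from camera to world coordinates). Camera axes: x right, y down, z forward; pixel columns grow to the right and rows downward; lengths in mm; the calibration is good to about 2 mm. A picture is of the moment at which its call begins: read the wrist's pose just before it. get_calibration takes no time and is no camera call; for the wrist camera it gives the pose at the moment of the call.
- close_job(): hands the job in, once; it reports no verdict.
Trained networks look in the newest picture that a camera, given by its name, has taken for a name from the list of things; names that differ only in an ending like _2 or _b are one class to them, and where a whole thing is asked for, a point or a joint stands for the part that bears it (a point fixed in the world has none). Each returns a list of dicts, best first, with "score" (0 to 1); they miss things now and then, are a little off and sometimes report something else, mostly with a low value. They report only what shows in the picture. A call takes as long as a camera call.
- regions_of(camera, name): "pixels" (384x512 bool, what is visible of it) and "bbox" ([left, top, right, bottom] in pixels, round what is visible of it).
The state is a dict: "time_s": time; "qpos": joint angles; "qd": joint speeds; "tau": joint torques, N m; "eef_pos": TCP position; "orientation": TCP orientation; "wrist_force": force on the tool from outside, world axes, zero at the start; "ft_torque": the same for the moment, N m; "gripper_width": finger opening in mm.
Only numpy, scipy, OpenCV 4.12 (cv2) and the standard library are available. Lean on these libraries where they do the work, as an engineer would, in place of code of your own. Each camera call takes 0.05 s, during which the arm holds its last target. There are 200 camera calls.

### The job

The tabletop potter's wheel is upside down on the bench with its belt off, waiting for a new one. Swivel and tilt the work light so that its beam points straight at the ratchet of the belt tensioner; then push the sprung tensioner arm right back, past the last click of its ratchet and onto its rubber stop, and finish while still holding it there with the fingers, because the ratchet alone leaves too little room for the belt. The light must stay aimed, and the other things on the bench must be left where they are.

Things in the scene. Friction and masses are not known exactly. Their poses are not given: they have to be found in the camera images.
- wheel_base: tabletop potter's wheel standing upside down, base cover off, fixed: grey tray 320 (x) by 420 (y), rim 132 above the bench, rubber feet at the corners up to 148. Origin on the bench under the tray's centre; at yaw 0 x points away from the robot, y left, z up. In this frame: big pulley (170 across, top z 130, shaft end 135) at x -20, y -85; motor pulley (40 across, top 134) at x -20, y 115
- pivot (a point): centre of the tensioner arm's vertical pivot, at x 60, y 155 of wheel_base, 139 above the bench (nut and coil spring on it up to 161)
- tensioner (a joint): angle of the tensioner arm about its pivot, rad: 0 sprung forward (as it starts), growing as its post is pushed back, away from the big pulley, anticlockwise seen from above, to 0.66, where the bar meets its rubber stop. The spring pushes back at the post with 6 N at 0, 12 N at 0.66. A pawl clicks at about 0.22, 0.38 and 0.54; let go after the last click, the arm springs back to about 0.52
- push_post (a point): upright rubber-sleeved post, 18 in diameter, 142 to 182 above the bench, on the free end of the tensioner arm (flat steel bar 26 wide, 6 thick, 139 above the bench, a roller 44 across hanging under it); push it or pinch it from above. The point is on its axis, 162 high, 165 from the pivot; at tensioner 0 the bar points from the pivot along -y of wheel_base, 0.22 rad towards its -x
- pawl (a joint): angle of the small sprung pawl (dark steel, 45 long) that rides on the arm's toothed quadrant, rad: 0 dropped in, about 0.13 when lifted on a tooth's tip. It works by itself
- ratchet (a point): the ratchet: where the pawl's nose meets the arm's toothed quadrant, at x 117, y 155 of wheel_base, 139 above the bench. The work light is to be aimed here
- lamp_stand: round weighted foot (110 across, fixed) and post of the LED work light, left of the wheel. Origin on the bench under the foot's centre, on the vertical swivel axis; z up
- lamp_hinge (a point): centre of the work light's head, where the vertical swivel axis and the level tilt axis cross, 230 above the bench. Its axes turn with the head: x out of the lens along the beam, y to the head's left along the tilt axis, z to its top edge
- lamp_lens (a point): centre of the lens (the head's front face), 18 ahead of lamp_hinge; same axes, x along the beam. The head is a flat box 36 thick (x), 112 wide (y), 84 high (z), held at both ends of its width in a yoke whose tips reach 11 above the hinge; its top edge is free and can be pinched across the thickness
- lamp_swivel (a joint): swivel of the light's yoke and head about the vertical post, rad, range -2.6 to 2.6, growing anticlockwise seen from above; at 0 the beam points along x of lamp_stand. Stiff (0.15 N m friction), stays where it is left
- lamp_tilt (a joint): tilt of the light's head in its yoke, rad, range -0.7 to 1.0; 0 is a level beam, positive points it down, negative up. Stiff (0.15 N m friction), stays where it is left
- screwdriver: loose screwdriver lying on the bench along the wheel's far side, 200 long, 26 thick; origin under its middle, z up. To be left alone
- spanner: loose steel ring-and-jaw spanner lying flat on the left of the work light, 180 long, 8 thick; origin under its middle, z up. To be left alone
- mug: loose stoneware mug just beyond the wheel, 84 across, 95 high, handle on its +y side; origin under its centre, z up. To be left alone
- bowl: loose glazed bowl on the right of the wheel, 130 across, 60 high; origin under its centre, z up. To be left alone
- glaze_jar: loose glaze jar on the right of the wheel, 68 across, 100 high; origin under its centre, z up. To be left alone
- screw_dish: loose small terracotta dish on the near side of the work light, 90 across, 28 high; origin under its centre, z up. To be left alone
- vase: loose closed vase beyond the work light, 104 across, 130 high; origin under its centre, z up. To be left alone

How it is judged (in metres and radians):
On the way, in this order (a step that is already met when the one before it is completed fails the run):
1. the work light's beam points at the ratchet (x of ratchet in the frame of lamp_lens above 0.05 m and y of ratchet in the frame of lamp_lens between -0.04 and 0.04 m and z of ratchet in the frame of lamp_lens between -0.04 and 0.04 m), for 0.3 s.
2. the tensioner arm is pushed back past its last click (value of joint tensioner above 0.6 rad and value of joint pawl below 0.06 rad), for 0.2 s.
At the end, for the whole second after the job is handed in: The light's beam axis passes within 40 mm (sideways, and up or down, in the lens's axes) of the ratchet, ahead of the lens; the tensioner arm stands still above 0.60 rad (stop at 0.66; the last click alone leaves 0.52), pawl dropped in, and the fingers press on it with over 3 N (all of step 1 and all of step 2 and contact force between the fingers and tensioner above 3 N and velocity of joint tensioner between -0.05 and 0.05 rad/s); the arm keeps its last pose, push and grip.
It fails at once if the screwdriver or the spanner is shifted more than 30 mm or tipped over (distance of any of screwdriver, spanner from where it was at the start of the episode above 0.03 m or angle between any of screwdriver, spanner's own z axis and vertical above 0.5 rad).
It fails at once if the mug, the bowl or the glaze jar is shifted more than 30 mm or tipped over (distance of any of mug, bowl, glaze_jar from where it was at the start of the episode above 0.03 m or angle between any of mug, bowl, glaze_jar's own z axis and vertical above 0.5 rad).
It fails at once if the small dish or the vase is shifted more than 30 mm or tipped over (distance of any of screw_dish, vase from where it was at the start of the episode above 0.03 m or angle between any of screw_dish, vase's own z axis and vertical above 0.5 rad).
It also fails if it takes over 61 s, if anything falls off the work surface, if the arm or the gripper's body presses on something with over 40 N, if the wrist force passes 120 N, or if a joint passes its speed limit or range.

## Working session

There is one attempt and no reset: what is moved stays moved. The work goes in short steps, Python scripts to look and compute and a tool call to move; the robot and the scene stay as the last step left them, time stands still between calls to the robot, and variables do not carry over. Pictures are saved under pics/ and viewed, about 8 in all and at most 12, crops included, and the job is handed in when it is done.

Besides the shell and the picture viewer there is one more tool, called after ">>>" as name(argument=value, ...), one argument or row to a line, values as JSON. step_arm: Moves the arm, as the interface text tells. Its arguments: {"type":"object","properties":{"commands":{"type":"array","items":{"type":"object","properties":{"x":{"type":"number"},"y":{"type":"number"},"z":{"type":"number"},"rx":{"type":"number"},"ry":{"type":"number"},"rz":{"type":"number"}}}},"claw":{"type":"number"},"force":{"type":"number"}},"required":["commands"]}

```bash
mkdir -p pics; ls
python3 - <<'E'
from station import *
import cv2, numpy as np
print(get_obs()); print(pinch_z)
for c in ("top","side"):
    im=snapshot(c); cv2.imwrite(f"pics/{c}0.png",im[:,:,::-1])
    K=get_calibration(c); print(c,K["intrinsics"],K["world_from_camera"])
    for n in ("wheel_base","push_post","lamp_stand","lamp_hinge","ratchet","pawl","mug","vase","screw_dish","spanner"):
        print(n,[(round(r["score"],2),r["bbox"],[round(float(v),1) for v in np.argwhere(r["pixels"]).mean(0)[::-1]]) for r in regions_of(c,n)[:2]])
E
```

```text
pics
{'time_s': 0.0, 'qpos': array([ 1.19533089,  0.70708921, -0.02766019,  1.48500431,  0.02200203,
        0.95090725, -0.07548684]), 'qd': array([-0.00031654,  0.00223425, -0.00100445,  0.00077777, -0.00070531,
       -0.00042515,  0.00031964]), 'tau': array([-6.90400448e-04, -8.83215308e+01,  1.23465970e+00, -2.36170828e+01,
        1.68731640e-02,  6.40866347e-03,  1.89887129e-05]), 'eef_pos': array([ 188.28749057, -542.96851021,  193.43376186]), 'orientation': array([-3.14048657e+00,  9.83688644e-06,  3.33812842e-01]), 'wrist_force': array([ 0.59962551, -0.39870566,  0.24724463]), 'ft_torque': array([ 0.05096519,  0.02273095, -0.03196429]), 'gripper_width': 85.02255550237494}
18.700000000000003
top [[457.92412318   0.         250.2025823 ]
 [  0.         457.92412318 188.53146322]
 [  0.           0.           1.        ]] [[ 2.23904670e-02 -9.92746753e-01  1.18120920e-01  3.79230654e+02]
 [-9.99748805e-01 -2.23514807e-02  1.65493811e-03  1.99836714e+01]
 [ 9.97243021e-04 -1.18128303e-01 -9.92997840e-01  1.66945558e+03]
 [ 0.00000000e+00  0.00000000e+00  0.00000000e+00  1.00000
[... 1351 characters left out ...]
.8, 299.1, 299.1], [278.1, 270.4])]
lamp_stand [(0.73, [253.9, 246.6, 296.6, 334.0], [276.1, 294.6])]
lamp_hinge [(0.84, [257.8, 244.1, 297.1, 299.1], [278.0, 270.4]), (0.29, [212.0, 167.7, 215.9, 182.3], [211.7, 176.3])]
ratchet [(0.97, [193.4, 108.5, 325.7, 240.3], [261.2, 173.2]), (0.72, [307.5, 294.6, 344.2, 327.1], [324.8, 311.6])]
pawl [(0.45, [256.5, 244.2, 297.6, 298.4], [278.2, 269.6]), (0.43, [212.6, 170.9, 215.0, 176.5], [212.7, 174.4])]
mug [(0.79, [172.5, 168.1, 202.8, 208.3], [185.0, 186.9])]
vase [(0.75, [190.3, 109.4, 326.7, 237.5], [261.2, 173.3])]
screw_dish [(0.68, [308.6, 296.5, 341.9, 327.8], [324.8, 311.7])]
spanner [(0.57, [250.2, 342.0, 314.7, 364.9], [281.8, 351.3])]
```

Run:
```python
import cv2
a=cv2.imread("pics/top0.png")[105:285,105:375]; cv2.imwrite("pics/v1.png",cv2.resize(a,None,fx=2.95,fy=2.95,interpolation=cv2.INTER_CUBIC))
a=cv2.imread("pics/side0.png")[100:380,160:360]; cv2.imwrite("pics/v2.png",cv2.resize(a,None,fx=2.1,fy=2.1,interpolation=cv2.INTER_CUBIC))
```

```text
(no output)
```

View pics/v1.png

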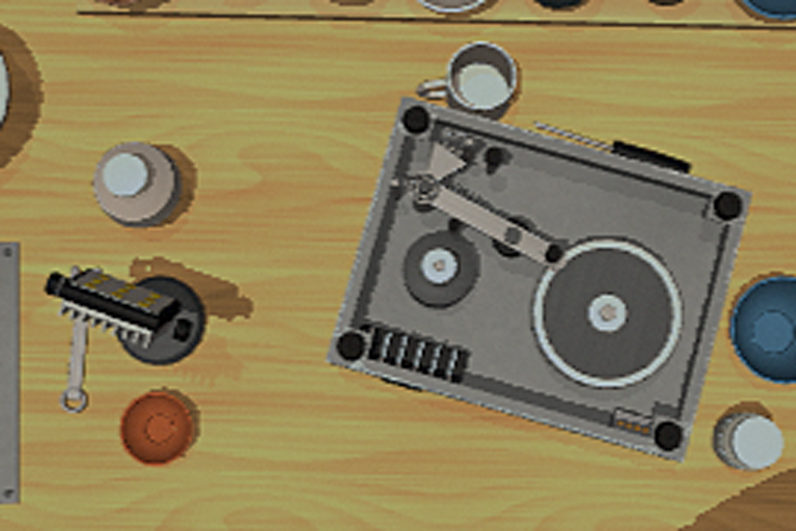

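View pics/v2.png

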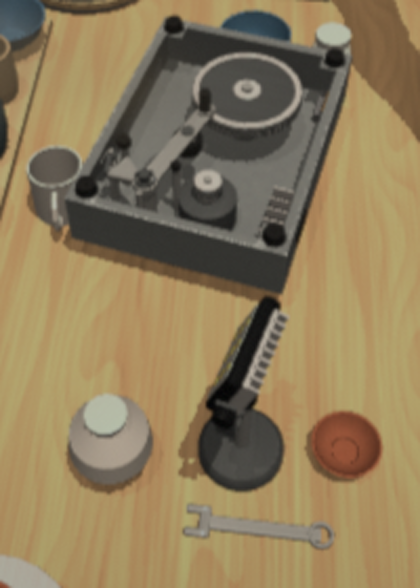

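Top view (v1): wheel yawed clockwise by about 16°. Feet are at about (416,118), (727,205), (668,435) and (350,345). Big pulley shaft is at (608,312), motor pulley (440,264), pivot (426,190) and post top (556,250). The lamp foot is at (160,320). The LED face shows from above, so the head is tilted up with its beam roughly along +x. The side view (v2) agrees. Next I fit the wheel pose and the lamp head.

```bash
cat > h.py <<'E'
import numpy as np, cv2
from scipy.optimize import least_squares
from scipy.spatial.transform import Rotation as R
from station import *
def proj(c,P,cal=None):
    k=cal or get_calibration(c); T=np.linalg.inv(k["world_from_camera"]); q=np.asarray(P)@T[:3,:3].T+T[:3,3]
    q=q@np.array(k["intrinsics"]).T; return q[:,:2]/q[:,2:]
def Rz(a): return R.from_euler('z',a).as_matrix()
def headR(sw,ti): return R.from_euler('ZY',[sw,ti]).as_matrix()
E
python3 - <<'E'
from h import *
T=np.array([[416,118],[727,205],[668,435],[350,345],[608,312],[440,264],[426,190],[556,250]])/2.95+105
S=np.array([[87,186],[174,25],[335,58],[273,234],[248,89],[208,180],[145,176],[205,95]])/2.1+[160,100]
def pts(p):
    cx,cy,yaw,a,b=p; t=-np.pi/2-.22
    L=np.array([[a,b,148],[a,-b,148],[-a,-b,148],[-a,b,148],[-20,-85,135],[-20,115,134],[60,155,161],[60+165*np.cos(t),155+165*np.sin(t),182]])
    W=L@Rz(yaw).T; W[:,:2]+=[cx,cy]; return W
w=np.array([1,1,1,1,1,1,1,1])[:,None]
f=lambda p:np.r_[(w*(proj("top",pts(p))-T)).ravel(),(w*(proj("side",pts(p))-S)).ravel()]
s=least_squares(f,[400,-60,-.28,140,190],loss='soft_l1'); print(s.x); r=f(s.x).reshape(2,8,2); print(r.round(1))
c=s.x[:2];y=s.x[2]
for n,l in dict(pivot=[60,155],ratchet=[117,155]).items(): print(n,c+Rz(y)[:2,:2]@l)
print("post",pts(s.x)[-1])
# lamp: masks
masks={}
for cam in ("top","side"):
    snapshot(cam); r=regions_of(cam,"lamp_hinge"); masks[cam]=r[0]["pixels"]; print(r[0]["bbox"],r[0]["score"])
np.savez("masks.npz",**masks)
cals={k:get_calibration(k) for k in masks}
rs=[]
import itertools
box=np.array(list(itertools.product([-18,18],[-56,56],[-42,42])))
def iou(p):
    o=0
    for k,m in masks.items():
        q=proj(k,box@headR(p[2],p[3]).T+[p[0],p[1],230],cals[k])*8
        im=np.zeros((384,512),np.uint8); cv2.fillConvexPoly(im,cv2.convexHull(q.round().astype(np.int32)),1,shift=3)
        o+=(im.astype(bool)&m).sum()/(im.astype(bool)|m).sum()
    return -o/2
from scipy.optimize import differential_evolution as DE
# foot centre guess
from numpy.linalg import inv
def unproj(c,u,z):
    k=cals[c];M=k["world_from_camera"];d=M[:3,:3]@inv(k["intrinsics"])@[u[0],u[1],1];o=M[:3,3];return o+d*(z-o[2])/d[2]
print("foot",unproj("top",(159.2,213.5),15),unproj("side",(160+241/2.1,100+450/2.1),20))
f0=unproj("top",(159.2,213.5),15)
d=DE(iou,[(f0[0]-30,f0[0]+30),(f0[1]-30,f0[1]+30),(-1,.6),(-.7,.6)],seed=1,maxiter=150,popsize=20); print(d.x,d.fun)
E
```

```text
[ 5.29797974e+02 -1.02501651e+02 -2.51711598e-01  1.34510399e+02
  1.85076894e+02]
[[[-1.   0.6]
  [-0.3  0.4]
  [-0.4  0.3]
  [-0.7  0.3]
  [-1.1  0.6]
  [-1.5  0.8]
  [-1.8 -1.1]
  [-1.5  1.1]]

 [[-0.3 -2. ]
  [-0.1 -2.3]
  [-0.3 -2.1]
  [ 0.2 -2.2]
  [-0.6 -1.7]
  [-0.3 -0.8]
  [-0.7 -1.6]
  [-0.4 -2. ]]]
pivot [626.51183423  32.67019921]
ratchet [681.71562438  18.47366608]
post [ 551.53391563 -114.31045163  182.        ]
[125.0, 196.9, 169.5, 219.7] 0.84
[260.0, 244.2, 299.8, 297.5] 0.85
foot [477.77484899 349.52989911  15.        ] [475.69787178 363.83586736  20.        ]
[ 4.77986171e+02  3.53380678e+02 -3.15683146e-01 -2.57784610e-01] -0.8270305451679439
```

```bash
cat >> h.py <<'E'
H=np.array([478.,353.,230.])
def toolR(sw,ti):  # jaws (tool y) along the beam, tool z down the head
    h=headR(sw,ti); return np.column_stack([-h[:,1],h[:,0],-h[:,2]]) if np.linalg.det(np.column_stack([-h[:,1],h[:,0],-h[:,2]]))>0 else np.column_stack([h[:,1],h[:,0],-h[:,2]])
def plan(p,Rt=None,base=None):
    o=get_obs(); R0=R.from_euler('xyz',o["orientation"]).as_matrix()
    p0=o["eef_pos"]
    Rt=R0 if Rt is None else Rt
    d=R0.T@(np.asarray(p)-p0)/40; v=R.from_matrix(R0.T@Rt).as_rotvec(degrees=True)/10
    print("xyz",d.round(3),"rot",v.round(3),"rows>=",max(np.linalg.norm(d)*40/62.5,np.linalg.norm(v)/1.07).round(2))
E
python3 - <<'E'
from h import *
plan([400,-350,380]); plan([520,0,380],toolR(-.316,-.258))
E
```

```text
xyz [ 6.581 -2.831 -4.653] rot [0. 0. 0.] rows>= 5.47
xyz [ 12.282 -10.115  -4.652] rot [-1.373  0.68  -5.247] rows>= 10.61
```

>>> step_arm(
  commands=[
    {"x": 0.8,"y": -0.3,"z": -1.3},
    {"x": 2.2,"y": -1,"z": -2.5},
    {"x": 3.6,"y": -1.6,"z": -3.6},
    {"x": 5.1,"y": -2.2,"z": -4.3},
    {"x": 6.5,"y": -2.8,"z": -4.65},
  ],
  claw=0,
  force=60,
)

```text
schema error: expected keys x, y, z, rx, ry, rz
```

Run:
```python
from h import *
plan([520,-80,385],toolR(-.6,-.1)); plan([560,150,385],toolR(-.316,-.258))
```

```text
xyz [11.627 -8.226 -4.778] rot [-0.554  0.182 -3.647] rows>= 9.61
xyz [ 14.456 -13.331  -4.777] rot [-1.373  0.68  -5.247] rows>= 12.95
```

All six keys are needed.

>>> step_arm(
  commands=[
    {"x": 0.8,"y": -0.3,"z": -1.3,"rx": 0,"ry": 0,"rz": 0},
    {"x": 2.2,"y": -1,"z": -2.5,"rx": 0,"ry": 0,"rz": 0},
    {"x": 3.6,"y": -1.6,"z": -3.6,"rx": 0,"ry": 0,"rz": 0},
    {"x": 5.1,"y": -2.2,"z": -4.3,"rx": 0,"ry": 0,"rz": 0},
    {"x": 6.5,"y": -2.8,"z": -4.65,"rx": 0,"ry": 0,"rz": 0},
  ],
  claw=0,
  force=60,
)

```text
time_s: 1.92
eef_pos: [373.2, -373.9, 370.2]
orientation: [3.14, -0.001, 0.333]
wrist_force: [0.1, -0.4, -0.4]
gripper_width: 85.2
```

Run:
```python
from h import *
plan([520,-80,385],toolR(-.6,-.1)); print(get_obs()["time_s"],get_obs()["qpos"])
```

```text
xyz [ 5.871 -5.742 -0.375] rot [-0.546  0.182 -3.65 ] rows>= 5.26
1.925 [ 0.73330502  0.48427068 -0.01437545  1.28526597  0.00696723  1.37076506
 -0.5184057 ]
```

>>> step_arm(
  commands=[
    {"x": 1.1,"y": -1.0,"z": -0.1,"rx": -0.1,"ry": 0,"rz": -0.7},
    {"x": 2.2,"y": -2.1,"z": -0.2,"rx": -0.2,"ry": 0.1,"rz": -1.4},
    {"x": 3.3,"y": -3.2,"z": -0.3,"rx": -0.3,"ry": 0.1,"rz": -2.1},
    {"x": 4.4,"y": -4.3,"z": -0.4,"rx": -0.4,"ry": 0.1,"rz": -2.8},
    {"x": 5.5,"y": -5.4,"z": -0.4,"rx": -0.5,"ry": 0.2,"rz": -3.5},
  ],
)

```text
time_s: 2.55
eef_pos: [510.0, -96.7, 385.1]
orientation: [3.048, -0.007, 0.95]
wrist_force: [0.7, 0.1, 0.0]
gripper_width: 85.5
```

Run:
```python
from h import *
plan([540,200,385],toolR(-.316,-.258)); print(get_obs()["qpos"])
```

```text
xyz [ 6.469 -3.694 -0.295] rot [-0.929  0.265 -1.73 ] rows>= 4.77
[ 0.22173306  0.40706787 -0.2107523   1.37909961  0.13433729  1.28370911
 -0.6231818 ]
```

>>> step_arm(
  commands=[
    {"x": 1.3,"y": -0.7,"z": 0,"rx": -0.2,"ry": 0.1,"rz": -0.3},
    {"x": 2.6,"y": -1.4,"z": -0.1,"rx": -0.4,"ry": 0.1,"rz": -0.7},
    {"x": 3.9,"y": -2.2,"z": -0.2,"rx": -0.6,"ry": 0.2,"rz": -1.1},
    {"x": 5.2,"y": -2.9,"z": -0.2,"rx": -0.8,"ry": 0.2,"rz": -1.5},
    {"x": 6.5,"y": -3.7,"z": -0.3,"rx": -0.9,"ry": 0.3,"rz": -1.7},
  ],
)

```text
time_s: 3.18
eef_pos: [540.9, 200.9, 384.9]
orientation: [2.888, -0.008, 1.248]
wrist_force: [1.3, -0.1, -0.5]
gripper_width: 85.2
```

Run:
```python
from h import *
plan(H+headR(-.316,-.258)@[0,0,130],toolR(-.316,-.258)); print(get_obs()["qpos"])
```

```text
xyz [ 3.097 -3.602 -0.156] rot [-0.025 -0.032 -0.047] rows>= 3.04
[-0.36313689  0.45666893 -0.28724068  1.33214024  0.34512425  1.2268277
 -1.03011045]
```

>>> step_arm(
  commands=[
    {"x": 0.8,"y": -0.9,"z": 0,"rx": 0,"ry": 0,"rz": 0},
    {"x": 1.6,"y": -1.8,"z": -0.1,"rx": 0,"ry": 0,"rz": 0},
    {"x": 2.4,"y": -2.7,"z": -0.1,"rx": 0,"ry": 0,"rz": 0},
    {"x": 3.1,"y": -3.6,"z": -0.15,"rx": 0,"ry": 0,"rz": 0},
    {"x": 3.1,"y": -3.6,"z": -0.15,"rx": 0,"ry": 0,"rz": 0},
  ],
)

```text
time_s: 3.8
eef_pos: [444.9, 364.3, 354.9]
orientation: [2.89, -0.007, 1.251]
wrist_force: [0.9, -0.0, 0.1]
gripper_width: 85.2
```

Run:
```python
from h import *
import itertools
cal=get_calibration("wrist"); im=snapshot("wrist")[:,:,::-1].copy()
box=np.array(list(itertools.product([-18,18],[-56,56],[-42,42])))
q=proj("wrist",box@headR(-.316,-.258).T+H,cal); 
for i,j in itertools.combinations(range(8),2):
    if (box[i]!=box[j]).sum()==1: cv2.line(im,tuple(int(v) for v in q[i]),tuple(int(v) for v in q[j]),(0,0,255),1)
cv2.imwrite("pics/w1.png",im); print(q.round())
r=regions_of("wrist","lamp_hinge"); print([(x["score"],x["bbox"]) for x in r])
```

```text
[[244. 204.]
 [241. 236.]
 [243. 109.]
 [238. 116.]
 [274. 204.]
 [278. 236.]
 [275. 109.]
 [280. 116.]]
[(0.72, [237.0, 108.0, 278.7, 233.7])]
```

View pics/w1.png

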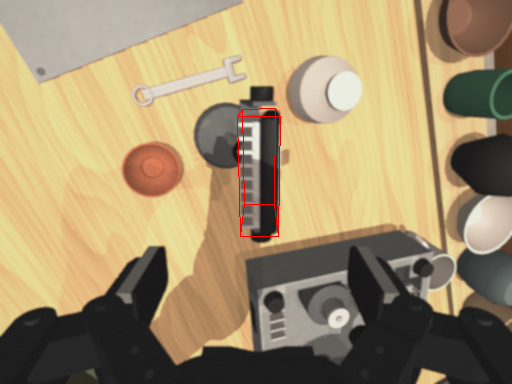

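The wrist overlay of the predicted head box (columns 240–280, rows 109–237) lies on the head in the picture, so the pose is good. I descend and pinch.

>>> step_arm(
  commands=[
    {"x": 0,"y": 0,"z": 0.7,"rx": 0,"ry": 0,"rz": 0},
    {"x": 0,"y": 0,"z": 1.4,"rx": 0,"ry": 0,"rz": 0},
    {"x": 0,"y": 0,"z": 2.1,"rx": 0,"ry": 0,"rz": 0},
    {"x": 0,"y": 0,"z": 2.8,"rx": 0,"ry": 0,"rz": 0},
    {"x": 0,"y": 0,"z": 2.8,"rx": 0,"ry": 0,"rz": 0},
  ],
)

```text
time_s: 4.53
eef_pos: [474.5, 351.7, 246.3]
orientation: [2.889, -0.005, 1.244]
wrist_force: [0.0, -0.4, 0.3]
gripper_width: 85.5
```

>>> step_arm(
  commands=[
    {"x": 0,"y": 0,"z": 0,"rx": 0,"ry": 0,"rz": 0},
    {"x": 0,"y": 0,"z": 0,"rx": 0,"ry": 0,"rz": 0},
    {"x": 0,"y": 0,"z": 0,"rx": 0,"ry": 0,"rz": 0},
    {"x": 0,"y": 0,"z": 0,"rx": 0,"ry": 0,"rz": 0},
    {"x": 0,"y": 0,"z": 0,"rx": 0,"ry": 0,"rz": 0},
  ],
  claw=0.7,
  force=40,
)

```text
time_s: 5.15
eef_pos: [473.9, 353.4, 247.3]
orientation: [2.889, -0.008, 1.246]
wrist_force: [0.3, -0.3, -0.2]
gripper_width: 25.9
```

Run:
```python
from h import *
o=get_obs(); print(o["wrist_force"],o["ft_torque"],o["gripper_width"],o["eef_pos"])
h0=headR(-.316,-.258)
print("tcp in head",h0.T@(o["eef_pos"]-H))
d=np.array([681.7,18.5,139])-H; sw=np.arctan2(d[1],d[0]); ti=np.arctan2(-d[2],np.hypot(d[0],d[1])); print(sw,ti)
rel=h0.T@(o["eef_pos"]-H); rel[:2]=0
for f in (.25,.5,.75,1):
    s=-.316+f*(sw+.316);t=-.258+f*(ti+.258); plan(H+headR(s,t)@rel,toolR(s,t))
```

```text
[ 0.28600347 -0.31590855 -0.24821405] [ 0.09738982  0.23854    -0.02652019] 25.878955304995127 [473.854929   353.44973806 247.30891712]
tcp in head [ 0.47175228 -0.86068198 17.77692792]
-1.0238083450588036 0.22830362211573724
xyz [0.033 0.043 0.003] rot [ 0.661 -0.23   0.94 ] rows>= 1.1
xyz [0.025 0.095 0.013] rot [ 1.342 -0.308  1.961] rows>= 2.24
xyz [-0.001  0.141  0.027] rot [ 2.001 -0.263  2.998] rows>= 3.38
xyz [-0.042  0.173  0.044] rot [ 2.627 -0.092  4.044] rows>= 4.51
```

>>> step_arm(
  commands=[
    {"x": 0,"y": 0,"z": 0,"rx": 0,"ry": 0,"rz": 0},
    {"x": 0,"y": 0,"z": 0,"rx": 0,"ry": 0,"rz": 0},
    {"x": 0,"y": 0,"z": 0,"rx": 0,"ry": 0,"rz": 0},
  ],
  claw=1,
  force=40,
)

```text
time_s: 5.52
eef_pos: [473.8, 353.4, 247.2]
orientation: [2.889, -0.008, 1.246]
wrist_force: [-0.2, -0.1, 0.1]
gripper_width: -0.1
```

Run:
```python
from h import *
o=get_obs(); print(o["wrist_force"],o["ft_torque"],o["gripper_width"],o["eef_pos"])
import itertools
cal=get_calibration("wrist"); im=snapshot("wrist")[:,:,::-1].copy()
cv2.imwrite("pics/w2.png",im)
```

```text
[-0.23555648 -0.05887906  0.14967028] [ 0.04541537  0.2822535  -0.04220692] -0.13785799605854698 [473.83538358 353.42607817 247.18218962]
```

View pics/w2.png

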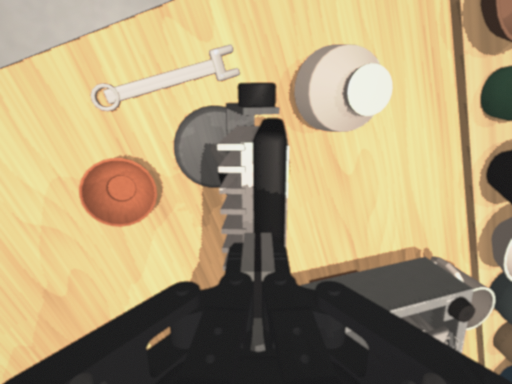

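Run:
```python
from h import *
o=get_obs();cal=get_calibration("wrist"); h=headR(-.316,-.258)
print(cal["world_from_camera"].round(3))
print("tcp,foot20,hinge,topL,topR",proj("wrist",np.array([o["eef_pos"],[478,353,20],H,H+h@[0,56,42],H+h@[0,-56,42],[681.7,18.5,139]]),cal).round())
print("top cam foot/hinge",proj("top",np.array([[478,353,20],H])),proj("side",np.array([[478,353,20],H])))
```

```text
[[ 9.17000e-01 -3.78000e-01  1.28000e-01  4.57118e+02]
 [-3.10000e-01 -8.77000e-01 -3.66000e-01  4.43472e+02]
 [ 2.50000e-01  2.96000e-01 -9.22000e-01  4.23386e+02]
 [ 0.00000e+00  0.00000e+00  0.00000e+00  1.00000e+00]]
tcp,foot20,hinge,topL,topR [[256. 219.]
 [216. 150.]
 [256. 207.]
 [253. 134.]
 [256. 318.]
 [444. 329.]]
top cam foot/hinge [[157.96800995 213.32717682]
 [144.69261282 209.03397187]] [[274.03448298 310.35504433]
 [277.0415067  270.56083537]]
```

The gripper closed to 0, so nothing is between the pads. I compare fresh views with the start.

Run:
```python
from h import *
a=cv2.imread("pics/w2.png")[80:330,160:360]
t0=cv2.imread("pics/top0.png")[185:245,110:190]; s0=cv2.imread("pics/side0.png")[235:345,240:320]
s=snapshot("side")[:,:,::-1][235:345,240:320]; t=snapshot("top")[:,:,::-1][185:245,110:190]
rs=lambda x,w,h:cv2.resize(x,(w,h),interpolation=cv2.INTER_CUBIC)
col1=rs(a,400,500)
m=np.vstack([np.hstack([rs(t0,200,150),rs(t,200,150)]),np.hstack([rs(s0,200,275),rs(s,200,275)])]); m=np.vstack([m,np.zeros((75,400,3),np.uint8)])
cv2.imwrite("pics/m1.png",np.hstack([col1,m]))
```

```text
(no output)
```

View pics/m1.png

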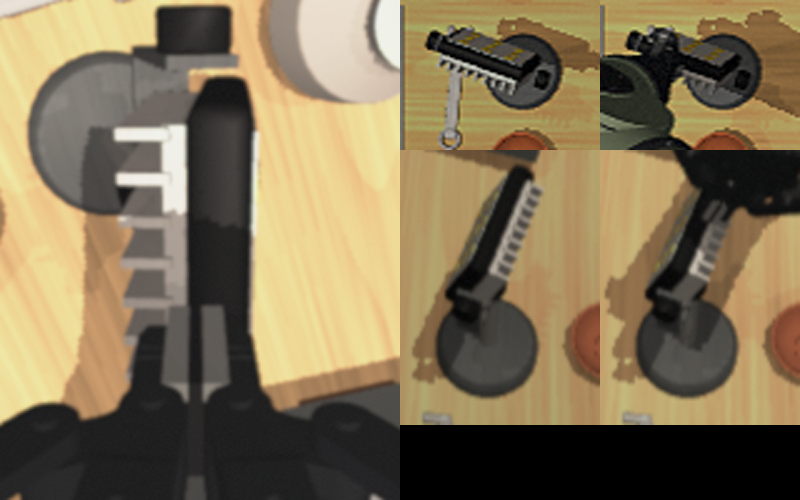

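Run:
```python
from h import *
k2=get_calibration("wrist"); k1={a:np.array(b) for a,b in k2.items()}
k1["world_from_camera"][:3,3]+=np.array([444.9,364.3,354.9])-get_obs()["eef_pos"]
print(k2["intrinsics"][0][0], np.array(k2["world_from_camera"])[:3,3]-get_obs()["eef_pos"])
def tri(obs):
    A=[];b=[]
    for k,u in obs:
        M=np.array(k["world_from_camera"]);d=M[:3,:3]@np.linalg.inv(k["intrinsics"])@[*u,1];d/=np.linalg.norm(d);Q=np.eye(3)-np.outer(d,d);A.append(Q);b.append(Q@M[:3,3])
    x=np.linalg.lstsq(np.vstack(A),np.hstack(b),rcond=None)[0]
    return x,[(proj(None,[x],k)[0]-u).round(1) for k,u in obs]
T=get_calibration("top");S=get_calibration("side")
h=headR(-.316,-.258)
L=[(k1,(270,112)),(k2,(270,121)),(S,(262,287)),(T,(126,206))]
for n,o in dict(Lwrist=L[:2],Lall=L,LTS=L[2:],Rend=[(k1,(270,238)),(S,(289,243)),(T,(162,216))],RTS=[(S,(289,243)),(T,(162,216))]).items():
    x,r=tri(o); print(n,x.round(),(h.T@(x-H)).round(),r)
```

```text
313.0664017929278 [-16.73525529  90.07679734 176.1990433 ]
Lwrist [524. 390. 159.] [ 13.  50. -76.] [array([-0.6,  0. ]), array([ 0.8, -0. ])]
Lall [499. 407. 250.] [ 8. 58. 19.] [array([-2.6, -0.7]), array([-1.7,  3.6]), array([4.9, 0.4]), array([ 0.1, -4.6])]
LTS [497. 407. 248.] [ 6. 57. 17.] [array([5.7, 0.9]), array([ 0.4, -4. ])]
Rend [456. 293. 259.] [  6. -64.  29.] [array([-4.7, -0.7]), array([-1.4, -1.3]), array([-0.2, -0.2])]
RTS [455. 293. 255.] [  3. -64.  25.] [array([-0.6, -0.1]), array([-0.1,  0.5])]
```

Run:
```python
from h import *
k=get_calibration("wrist"); o=get_obs(); Rt=R.from_euler('xyz',o["orientation"]).as_matrix()
P=lambda v:proj("wrist",(np.array(v)@Rt.T)+o["eef_pos"],k).round().tolist()
print("open tips",P([[11,42.5,-13],[-11,42.5,-13],[11,-42.5,-13],[-11,-42.5,-13]]))
print("shut tips",P([[11,0,0],[-11,0,0],[11,0,-24],[-11,0,-24],[-11,0,-40]]))
print("cam axes in tool\n",(Rt.T@k["world_from_camera"][:3,:3]).round(2), Rt.T@(k["world_from_camera"][:3,3]-o["eef_pos"]))
```

```text
open tips [[329.0, 211.0], [326.0, 245.0], [183.0, 211.0], [185.0, 245.0]]
shut tips [[256.0, 203.0], [256.0, 235.0], [256.0, 219.0], [256.0, 254.0], [256.0, 270.0]]
cam axes in tool
 [[ 0.   -0.95 -0.31]
 [ 1.    0.    0.  ]
 [-0.   -0.31  0.95]] [  81.3721004     0.72695163 -181.1575388 ]
```

The visible fingertips sit about 35–40 mm short of the reported TCP. In that case the jaws shut above the head's top edge. Going 30 mm deeper is safe in either case, so I open, go down and pinch again.

>>> step_arm(
  commands=[
    {"x": 0,"y": 0,"z": -0.4,"rx": 0,"ry": 0,"rz": 0},
    {"x": 0,"y": 0,"z": -0.8,"rx": 0,"ry": 0,"rz": 0},
    {"x": 0,"y": 0,"z": -0.8,"rx": 0,"ry": 0,"rz": 0},
    {"x": 0,"y": 0,"z": -0.8,"rx": 0,"ry": 0,"rz": 0},
    {"x": 0,"y": 0,"z": -0.8,"rx": 0,"ry": 0,"rz": 0},
  ],
  claw=0,
)

```text
time_s: 6.3
eef_pos: [466.2, 355.5, 277.6]
orientation: [2.889, -0.007, 1.246]
wrist_force: [-0.5, 1.5, -0.2]
gripper_width: 85.8
```

>>> step_arm(
  commands=[
    {"x": 0,"y": 0,"z": 0.4,"rx": 0,"ry": 0,"rz": 0},
    {"x": 0,"y": 0,"z": 0.8,"rx": 0,"ry": 0,"rz": 0},
    {"x": 0,"y": 0,"z": 1.2,"rx": 0,"ry": 0,"rz": 0},
    {"x": 0,"y": 0,"z": 1.55,"rx": 0,"ry": 0,"rz": 0},
    {"x": 0,"y": 0,"z": 1.55,"rx": 0,"ry": 0,"rz": 0},
  ],
)

```text
time_s: 6.92
eef_pos: [481.0, 350.8, 217.3]
orientation: [2.89, -0.006, 1.246]
wrist_force: [-0.8, -0.0, 0.2]
gripper_width: 85.5
```

>>> step_arm(
  commands=[
    {"x": 0,"y": 0,"z": 0,"rx": 0,"ry": 0,"rz": 0},
    {"x": 0,"y": 0,"z": 0,"rx": 0,"ry": 0,"rz": 0},
    {"x": 0,"y": 0,"z": 0,"rx": 0,"ry": 0,"rz": 0},
    {"x": 0,"y": 0,"z": 0,"rx": 0,"ry": 0,"rz": 0},
    {"x": 0,"y": 0,"z": 0,"rx": 0,"ry": 0,"rz": 0},
  ],
  claw=0.75,
  force=40,
)

```text
time_s: 7.55
eef_pos: [480.5, 351.7, 218.7]
orientation: [2.889, -0.008, 1.247]
wrist_force: [-5.3, 0.8, 5.5]
gripper_width: 34.5
```

Gripped at 34.5 mm. Now I turn the head about its hinge.

Run:
```python
from h import *
o=get_obs(); h0=headR(-.316,-.258)
sw,ti=-1.024,.228
rel=h0.T@(o["eef_pos"]-H); print(rel)
for f in (.2,.4,.6,.8,1):
    s=-.316+f*(sw+.316);t=-.258+f*(ti+.258); plan(H+headR(s,t)@rel,toolR(s,t))
```

```text
[ -0.19205296  -0.4149752  -11.65779988]
xyz [-0.006 -0.03  -0.002] rot [ 0.52  -0.204  0.741] rows>= 0.87
xyz [-0.004 -0.06  -0.007] rot [ 1.067 -0.296  1.553] rows>= 1.78
xyz [ 0.006 -0.087 -0.014] rot [ 1.604 -0.309  2.378] rows>= 2.7
xyz [ 0.024 -0.109 -0.023] rot [ 2.124 -0.242  3.211] rows>= 3.6
xyz [ 0.047 -0.126 -0.032] rot [ 2.621 -0.095  4.048] rows>= 4.51
```

>>> step_arm(
  commands=[
    {"x": 0,"y": -0.02,"z": 0,"rx": 0.27,"ry": -0.1,"rz": 0.37},
    {"x": 0,"y": -0.03,"z": 0,"rx": 0.52,"ry": -0.2,"rz": 0.74},
    {"x": 0,"y": -0.045,"z": 0,"rx": 0.8,"ry": -0.26,"rz": 1.15},
    {"x": 0,"y": -0.06,"z": -0.01,"rx": 1.07,"ry": -0.3,"rz": 1.55},
    {"x": 0,"y": -0.06,"z": -0.01,"rx": 1.07,"ry": -0.3,"rz": 1.55},
  ],
)

```text
time_s: 8.18
eef_pos: [478.1, 352.1, 218.4]
orientation: [3.08, 0.002, 0.97]
wrist_force: [-7.9, -2.2, 8.7]
gripper_width: 35.0
```

Run:
```python
from h import *
print(get_obs()["wrist_force"],get_obs()["ft_torque"],get_obs()["qpos"])
sw,ti=-1.024,.228; rel=[0,-.4,-11.6]
for f in (.4,.6,.8,1):
    s=-.316+f*(sw+.316);t=-.258+f*(ti+.258); plan(H+headR(s,t)@rel,toolR(s,t))
```

```text
[-7.93277909 -2.16149243  8.66364385] [-0.1255891   1.82814319 -0.20598437] [-0.58979103  0.70993103 -0.27617483  1.39271166  0.27463639  1.06565736
 -1.53634813]
xyz [ 0.008  0.004 -0.   ] rot [-0.012  0.012 -0.011] rows>= 0.02
xyz [ 0.01  -0.026 -0.001] rot [ 0.545 -0.     0.8  ] rows>= 0.9
xyz [ 0.019 -0.054 -0.006] rot [1.096 0.067 1.612] rows>= 1.82
xyz [ 0.036 -0.078 -0.012] rot [1.636 0.213 2.422] rows>= 2.74
```

Forces stay low, so I continue to the aim.

>>> step_arm(
  commands=[
    {"x": 0,"y": -0.015,"z": 0,"rx": 0.4,"ry": 0,"rz": 0.6},
    {"x": 0.01,"y": -0.035,"z": 0,"rx": 0.8,"ry": 0.03,"rz": 1.2},
    {"x": 0.02,"y": -0.055,"z": -0.005,"rx": 1.2,"ry": 0.1,"rz": 1.8},
    {"x": 0.03,"y": -0.075,"z": -0.01,"rx": 1.64,"ry": 0.21,"rz": 2.42},
    {"x": 0.03,"y": -0.075,"z": -0.01,"rx": 1.64,"ry": 0.21,"rz": 2.42},
  ],
)

```text
time_s: 8.8
eef_pos: [476.2, 355.0, 218.9]
orientation: [-2.911, 0.0, 0.547]
wrist_force: [-7.3, 0.4, 8.0]
gripper_width: 34.7
```

Run:
```python
from h import *
o=get_obs();print(o["wrist_force"],o["ft_torque"],o["qpos"]); plan(H+headR(-1.024,.228)@[0,-.4,-11.6],toolR(-1.024,.228))
for c in ("top","side"):
    cv2.imwrite(f"pics/{c}1.png",snapshot(c)[:,:,::-1])
t=cv2.imread("pics/top1.png")[130:250,105:305];s=cv2.imread("pics/side1.png")[150:350,160:340]
cv2.imwrite("pics/m2.png",np.vstack([cv2.resize(np.hstack([cv2.resize(t,(333,200)),s]),None,fx=1.5,fy=1.5,interpolation=cv2.INTER_CUBIC)]))
```

```text
[-7.31457912  0.4011923   8.00339256] [0.46422665 1.60791672 0.22442973] [-0.40508635  0.72860945 -0.32525477  1.38856341 -0.01704707  1.02724583
 -1.66457934]
xyz [0.003 0.002 0.005] rot [-0.013 -0.    -0.001] rows>= 0.01
```

View pics/m2.png

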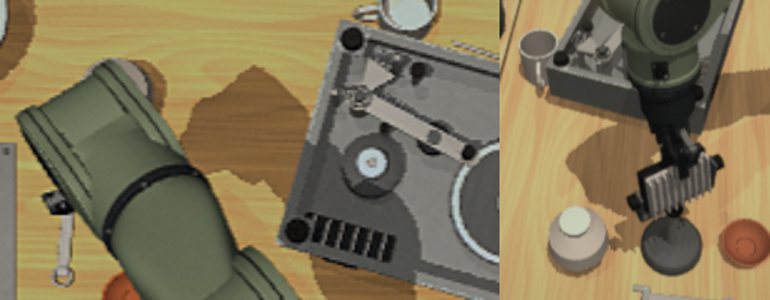

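The head is now turned with its fins facing the side camera, so the beam points toward the wheel's far-left corner. I release and back out along the head.

>>> step_arm(
  commands=[
    {"x": 0,"y": 0,"z": 0,"rx": 0,"ry": 0,"rz": 0},
    {"x": 0,"y": 0,"z": 0,"rx": 0,"ry": 0,"rz": 0},
    {"x": 0,"y": 0,"z": 0,"rx": 0,"ry": 0,"rz": 0},
    {"x": 0,"y": 0,"z": 0,"rx": 0,"ry": 0,"rz": 0},
  ],
  claw=0,
)

```text
time_s: 9.4
eef_pos: [477.0, 354.7, 218.1]
orientation: [-2.915, -0.001, 0.549]
wrist_force: [0.3, 0.3, -0.2]
gripper_width: 85.6
```

>>> step_arm(
  commands=[
    {"x": 0,"y": 0,"z": -1,"rx": 0,"ry": 0,"rz": 0},
    {"x": 0,"y": 0,"z": -2,"rx": 0,"ry": 0,"rz": 0},
    {"x": 0,"y": 0,"z": -3,"rx": 0,"ry": 0,"rz": 0},
    {"x": 0,"y": 0,"z": -4,"rx": 0,"ry": 0,"rz": 0},
    {"x": 0,"y": 0,"z": -4,"rx": 0,"ry": 0,"rz": 0},
  ],
)

```text
time_s: 10.02
eef_pos: [496.4, 323.9, 376.3]
orientation: [-2.915, -0.005, 0.548]
wrist_force: [-0.9, 0.3, -0.0]
gripper_width: 85.2
```

Run:
```python
from h import *
import itertools
o=get_obs();print(o["wrist_force"],o["eef_pos"],o["gripper_width"])
cal=get_calibration("wrist"); im=snapshot("wrist")[:,:,::-1].copy()
box=np.array(list(itertools.product([-18,18],[-56,56],[-42,42])))
q=proj("wrist",box@headR(-1.024,.228).T+H,cal)
for i,j in itertools.combinations(range(8),2):
    if (box[i]!=box[j]).sum()==1: cv2.line(im,tuple(int(v) for v in q[i]),tuple(int(v) for v in q[j]),(0,0,255),1)
a=proj("wrist",np.array([H+[0,0,-40],[681.7,18.5,139]]),cal); cv2.drawMarker(im,tuple(int(v) for v in a[1]),(0,255,0))
print(a, [(x["score"],x["bbox"]) for x in regions_of("wrist","lamp_hinge")])
cv2.imwrite("pics/w3.png",im)
R1=R.from_euler('xyz',[np.pi,0,.9]).as_matrix()
plan([540,60,320],R1)
```

```text
[-0.88358865  0.28340009 -0.04722977] [496.42216821 323.94235302 376.34921596] 85.22919972559119
[[264.39473981 155.70113882]
 [624.89742645 163.7894385 ]] [(0.74, [233.8, 106.6, 276.6, 224.4])]
xyz [-2.495  6.353 -0.087] rot [-1.284 -0.231 -2.003] rows>= 4.37
```

View pics/w3.png

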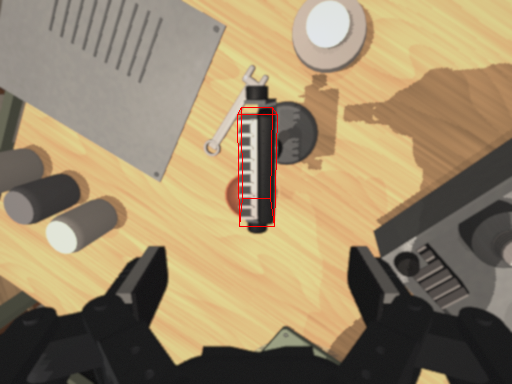

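The overlay box sits on the head exactly, so the light is aimed by its swivel and tilt. On to the post, with jaws along the arm's tangent (tool yaw about 1.10).

```bash
cat >> h.py <<'E'
PIV=np.array([626.5,32.7])
def post(th,r=165): a=-2.0417+th; return PIV+r*np.array([np.cos(a),np.sin(a)])
def pushR(th): return R.from_euler('xyz',[np.pi,0,1.10+th]).as_matrix()
E
python3 - <<'E'
from h import *
plan([560,100,350],pushR(0)); plan([*post(0),300],pushR(0)); print(post(0),post(.66))
E
```

```text
xyz [-1.546  5.608 -0.684] rot [-1.264 -0.36  -3.144] rows>= 3.75
xyz [-4.521 10.237 -0.47 ] rot [-1.264 -0.36  -3.144] rows>= 7.17
[ 551.64085519 -114.3411794 ] [ 657.51528217 -129.35879264]
```

>>> step_arm(
  commands=[
    {"x": -0.4,"y": 1.3,"z": -0.3,"rx": -0.2,"ry": -0.1,"rz": -0.5},
    {"x": -0.8,"y": 2.7,"z": -0.6,"rx": -0.5,"ry": -0.1,"rz": -1.2},
    {"x": -1.2,"y": 4.1,"z": -0.7,"rx": -0.8,"ry": -0.2,"rz": -1.9},
    {"x": -1.6,"y": 5.5,"z": -0.7,"rx": -1.1,"ry": -0.3,"rz": -2.6},
    {"x": -2.2,"y": 6.8,"z": -0.7,"rx": -1.26,"ry": -0.36,"rz": -3.14},
  ],
)

```text
time_s: 10.75
eef_pos: [562.0, 45.4, 338.8]
orientation: [-3.141, 0.001, 1.104]
wrist_force: [1.6, -0.3, 0.3]
gripper_width: 85.4
```

Run:
```python
from h import *
plan([*post(0),290],pushR(0)); print(get_obs()["qpos"])
```

```text
xyz [-3.682  1.564  1.221] rot [-0.004  0.005  0.025] rows>= 2.68
[ 0.05480822  0.58640686 -0.40098053  1.22444474  0.22216429  1.37420632
 -0.79535065]
```

>>> step_arm(
  commands=[
    {"x": -1,"y": 0.4,"z": 0.2,"rx": 0,"ry": 0,"rz": 0},
    {"x": -2,"y": 0.85,"z": 0.5,"rx": 0,"ry": 0,"rz": 0},
    {"x": -3,"y": 1.3,"z": 0.9,"rx": 0,"ry": 0,"rz": 0},
    {"x": -3.68,"y": 1.56,"z": 1.22,"rx": 0,"ry": 0,"rz": 0},
    {"x": -3.68,"y": 1.56,"z": 1.22,"rx": 0,"ry": 0,"rz": 0},
  ],
)

```text
time_s: 11.38
eef_pos: [549.8, -114.8, 289.7]
orientation: [-3.139, 0.001, 1.097]
wrist_force: [-0.1, 0.8, 0.5]
gripper_width: 85.3
```

Run:
```python
from h import *
o=get_obs(); print(o["eef_pos"],o["orientation"])
cal=get_calibration("wrist"); im=snapshot("wrist")[:,:,::-1].copy()
q=proj("wrist",np.array([[*post(0),182],[*post(0),142],[*PIV,161],[681.7,18.5,139],o["eef_pos"],o["eef_pos"]-[0,0,130]]),cal); print(q.round())
for p in q[:4]: cv2.drawMarker(im,tuple(int(v) for v in p),(0,0,255),markerSize=9)
cv2.imwrite("pics/w4.png",cv2.resize(im,None,fx=1.5,fy=1.5))
```

```text
[ 549.82809877 -114.76561045  289.66783616] [-3.13851128e+00  1.01243930e-03  1.09677857e+00]
[[259. 171.]
 [259. 161.]
 [258. -21.]
 [320. -30.]
 [257. 219.]
 [257. 167.]]
```

View pics/w4.png

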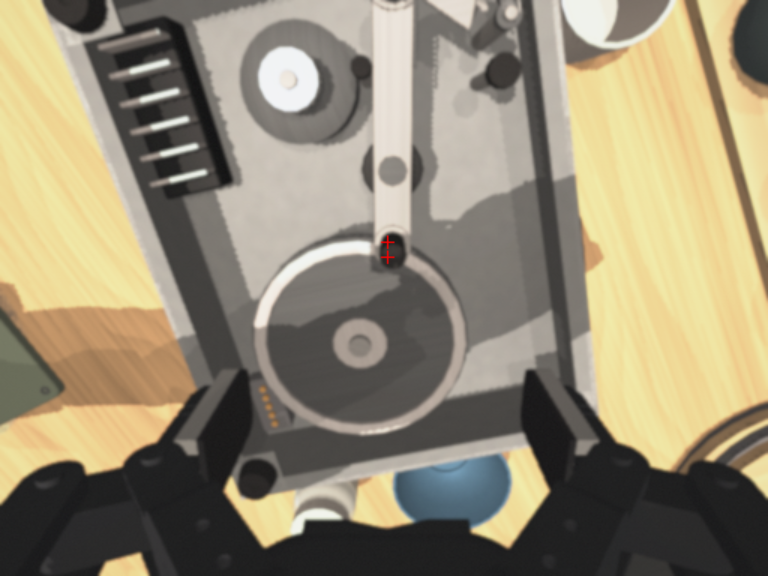

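The red marks sit on the post (observed centre about (261,165), predicted (259,166)) and the bar lines up with the picture. From the open tips at (165,247) and (350,247) the real fingertips are about 52 mm behind the reported TCP when open, so about 39 mm when shut. That agrees with the lamp grasp, so I descend to TCP z ≈ 113, which puts the shut tips at about 152.

>>> step_arm(
  commands=[
    {"x": 0.03,"y": 0.06,"z": 1.3,"rx": 0,"ry": 0,"rz": 0},
    {"x": 0.03,"y": 0.06,"z": 2.4,"rx": 0,"ry": 0,"rz": 0},
    {"x": 0.03,"y": 0.06,"z": 3.4,"rx": 0,"ry": 0,"rz": 0},
    {"x": 0.03,"y": 0.06,"z": 4.0,"rx": 0,"ry": 0,"rz": 0},
    {"x": 0.03,"y": 0.06,"z": 4.4,"rx": 0,"ry": 0,"rz": 0},
  ],
)

```text
time_s: 12.05
eef_pos: [553.3, -111.2, 114.2]
orientation: [-3.14, -0.001, 1.101]
wrist_force: [0.4, 0.4, 0.9]
gripper_width: 85.6
```

>>> step_arm(
  commands=[
    {"x": 0,"y": 0,"z": 0,"rx": 0,"ry": 0,"rz": 0},
    {"x": 0,"y": 0,"z": 0,"rx": 0,"ry": 0,"rz": 0},
    {"x": 0,"y": 0,"z": 0,"rx": 0,"ry": 0,"rz": 0},
    {"x": 0,"y": 0,"z": 0,"rx": 0,"ry": 0,"rz": 0},
    {"x": 0,"y": 0,"z": 0,"rx": 0,"ry": 0,"rz": 0},
  ],
  claw=1,
  force=50,
)

```text
time_s: 12.68
eef_pos: [554.9, -113.3, 116.1]
orientation: [3.139, -0.001, 1.099]
wrist_force: [6.5, -3.5, 1.3]
gripper_width: 16.5
```

Run:
```python
from h import *
o=get_obs(); print(o["eef_pos"],o["gripper_width"],o["wrist_force"])
e=o["eef_pos"][:2]; d=e-PIV; r=np.hypot(*d); a=np.arctan2(d[1],d[0]); print("th now",a+2.0417,"r",r)
for th in (.12,.24,.36,.48,.6,.70): plan([*post(th,r),o["eef_pos"][2]],pushR(th))
```

```text
[ 554.94038485 -113.27872995  116.11329152] 16.457195412195336 [ 6.46349394 -3.53462062  1.32289554]
th now 0.015122106479636965 r 162.57480775915477
xyz [0.029 0.425 0.001] rot [ 0.017 -0.007 -0.693] rows>= 0.65
xyz [0.117 0.905 0.003] rot [ 0.018 -0.006 -1.381] rows>= 1.29
xyz [0.261 1.37  0.004] rot [ 0.018 -0.005 -2.068] rows>= 1.93
xyz [0.46  1.815 0.006] rot [ 0.019 -0.004 -2.756] rows>= 2.58
xyz [0.711 2.233 0.008] rot [ 1.900e-02 -3.000e-03 -3.443e+00] rows>= 3.22
xyz [0.957 2.556 0.009] rot [ 1.900e-02 -2.000e-03 -4.016e+00] rows>= 3.75
```

The post is pinched at 16.5 mm. Before pushing, I verify the lamp aim from both cameras.

Run:
```python
from h import *
import itertools
from scipy.optimize import differential_evolution as DE
masks={}; ims={}
for cam in ("top","side"):
    ims[cam]=snapshot(cam)[:,:,::-1].copy(); r=regions_of(cam,"lamp_hinge"); print([(x["score"],x["bbox"]) for x in r[:2]])
    r=[x for x in r if (x["bbox"][0]<180 if cam=="top" else x["bbox"][1]>225)]; masks[cam]=r[0]["pixels"]
cals={k:get_calibration(k) for k in masks}
box=np.array(list(itertools.product([-18,18],[-56,56],[-42,42])))
def iou(p):
    o=0
    for k,m in masks.items():
        q=proj(k,box@headR(p[2],p[3]).T+[p[0],p[1],230],cals[k])*8
        im=np.zeros((384,512),np.uint8); cv2.fillConvexPoly(im,cv2.convexHull(q.round().astype(np.int32)),1,shift=3)
        o+=(im.astype(bool)&m).sum()/(im.astype(bool)|m).sum()
    return -o/2
d=DE(iou,[(465,490),(340,366),(-1.5,-.6),(-.4,.7)],seed=1,maxiter=150,popsize=20); print(d.x,d.fun,"expected",iou([478,353,-1.024,.228]))
for k in ims:
    q=proj(k,box@headR(-1.024,.228).T+H,cals[k])
    for i,j in itertools.combinations(range(8),2):
        if (box[i]!=box[j]).sum()==1: cv2.line(ims[k],tuple(int(v) for v in q[i]),tuple(int(v) for v in q[j]),(0,0,255),1)
cv2.imwrite("pics/m3.png",np.hstack([cv2.resize(ims["top"][180:250,110:190],(400,350)),cv2.resize(ims["side"][235:335,235:325],(389,432))[:350]]))
```

```text
[(0.78, [131.4, 188.8, 155.7, 224.6]), (0.33, [252.8, 149.2, 268.1, 156.0])]
[(0.76, [252.5, 245.3, 303.1, 296.5]), (0.35, [212.8, 168.8, 213.7, 179.0])]
[ 4.83984978e+02  3.52627093e+02 -1.03496453e+00  1.42612696e-01] -0.830997263887006 expected -0.7780102740456009
```

View pics/m3.png

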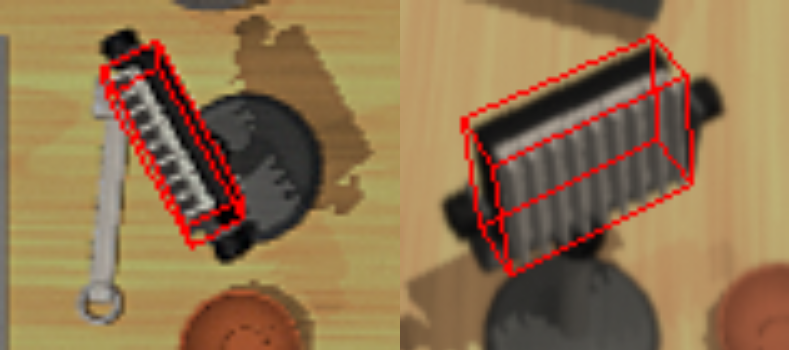

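Swivel agrees (−1.03). Tilt fits as 0.14 against 0.23 from the grip, which matters because 0.1 rad is the tolerance. I refine it with a joint fit of the before and after masks, leaving small camera offsets free.

```bash
cat > fit.py <<'E'
from h import *
import itertools
from scipy.optimize import differential_evolution as DE
m0=np.load("masks.npz"); new={}
for cam in ("top","side"):
    acc=np.zeros((384,512))
    for _ in range(3):
        snapshot(cam); r=regions_of(cam,"lamp_hinge")
        r=[x for x in r if (x["bbox"][0]<180 if cam=="top" else x["bbox"][1]>225)]
        if r: acc+=r[0]["pixels"]
    new[cam]=acc>=2
np.savez("masks1.npz",**new)
cals={k:get_calibration(k) for k in new}
U=np.array(list(itertools.product([0,1],[-1,1],[-1,1])),float)
def iou(p,full=True):
    x,y,s0,t0,s1,t1,a,b,c,d,e,f,g=p  # dims a rear,b front? c halfw,d halfh
    box=np.column_stack([-a+U[:,0]*(a+b),U[:,1]*c,U[:,2]*d]); o=0
    for ms,s,t in ((m0,s0,t0),(new,s1,t1)):
        for k,off in (("top",(e,f)),("side",(g,e))):
            off=(e,f) if k=="top" else (0,g)
            q=(proj(k,box@headR(s,t).T+[x,y,230],cals[k])+off)*8
            im=np.zeros((384,512),np.uint8); cv2.fillConvexPoly(im,cv2.convexHull(q.round().astype(np.int32)),1,shift=3); im=im>0
            o+=(im&ms[k]).sum()/(im|ms[k]).sum()
    return -o/4
if __name__=="__main__":
    for lab,dims in (("fixed",[(18,18.01),(18,18.01),(56,56.01),(42,42.01)]),("free",[(12,18),(12,18),(50,57),(35,42)])):
        d=DE(iou,[(468,490),(342,364),(-.5,-.1),(-.6,.1),(-1.2,-.85),(-.1,.5)]+dims+[(-2,2)]*3,seed=2,maxiter=120,popsize=10,tol=1e-6)
        print(lab,d.x.round(3),d.fun)
E
timeout 400 python3 fit.py
```

```text
fixed [ 4.75883e+02  3.45919e+02 -3.15000e-01 -2.31000e-01 -1.04000e+00
  1.30000e-01  1.80090e+01  1.80090e+01  5.60000e+01  4.20060e+01
 -9.96000e-01 -1.41100e+00  1.96700e+00] -0.8642114881126612
free [ 4.77421e+02  3.53461e+02 -3.02000e-01 -3.51000e-01 -1.02600e+00
  2.79000e-01  1.63020e+01  1.38540e+01  5.18530e+01  3.64260e+01
  9.06000e-01 -1.56700e+00 -6.72000e-01] -0.9388654934550621
```

The two fits bracket the grip-based tilt (0.13 with fixed size, 0.28 with free size and much better overlap, against 0.228). Swivel is −1.03 in both. The pads held the head flat at about 35 mm, so I trust 0.228. Now I push.

>>> step_arm(
  commands=[
    {"x": 0.01,"y": 0.22,"z": 0,"rx": 0,"ry": 0,"rz": -0.35},
    {"x": 0.03,"y": 0.43,"z": 0,"rx": 0,"ry": 0,"rz": -0.69},
    {"x": 0.07,"y": 0.67,"z": 0,"rx": 0,"ry": 0,"rz": -1.04},
    {"x": 0.12,"y": 0.9,"z": 0,"rx": 0,"ry": 0,"rz": -1.38},
    {"x": 0.26,"y": 1.37,"z": 0,"rx": 0,"ry": 0,"rz": -2.07},
  ],
)

```text
time_s: 14.1
eef_pos: [606.3, -129.6, 116.1]
orientation: [-3.14, 0.001, 1.462]
wrist_force: [-10.1, -0.1, 9.9]
gripper_width: 16.1
```

```bash
cat > pl.py <<'E'
from h import *
o=get_obs(); print(o["eef_pos"],o["gripper_width"],o["wrist_force"],o["time_s"],o["qpos"])
d=o["eef_pos"][:2]-PIV; r=np.hypot(*d); a=np.arctan2(d[1],d[0]); print("th now",a+2.0417,"r",r)
for th in (.48,.54,.6,.66,.70): print(th); plan([*post(th,162.6),o["eef_pos"][2]],pushR(th))
E
python3 pl.py
```

```text
[ 606.28131855 -129.57582439  116.08646327] 16.083221262652966 [-10.13130493  -0.11770946   9.94507616] 14.1 [ 0.36230689  0.89578561 -0.44971292  1.3930305   0.4311069   0.95246155
 -0.30047442]
th now 0.34694792220005133 r 163.53054229182777
0.48
xyz [ 0.051  0.54  -0.001] rot [-0.012  0.007 -0.675] rows>= 0.63
0.54
xyz [ 0.087  0.781 -0.002] rot [-0.012  0.006 -1.018] rows>= 0.95
0.6
xyz [ 0.137  1.02  -0.002] rot [-0.012  0.006 -1.362] rows>= 1.27
0.66
xyz [ 0.201  1.255 -0.003] rot [-0.012  0.006 -1.706] rows>= 1.59
0.7
xyz [ 0.252  1.41  -0.003] rot [-0.012  0.005 -1.935] rows>= 1.81
```

>>> step_arm(
  commands=[
    {"x": 0.02,"y": 0.3,"z": 0,"rx": 0,"ry": 0,"rz": -0.35},
    {"x": 0.05,"y": 0.55,"z": 0,"rx": 0,"ry": 0,"rz": -0.7},
    {"x": 0.09,"y": 0.8,"z": 0,"rx": 0,"ry": 0,"rz": -1.05},
    {"x": 0.14,"y": 1.03,"z": 0,"rx": 0,"ry": 0,"rz": -1.38},
    {"x": 0.18,"y": 1.18,"z": 0,"rx": 0,"ry": 0,"rz": -1.6},
  ],
)

```text
time_s: 14.72
eef_pos: [654.3, -129.0, 116.1]
orientation: [-3.14, 0.003, 1.739]
wrist_force: [-9.4, -10.1, 11.2]
gripper_width: 16.0
```

```bash
python3 pl.py
```

```text
[ 654.27407568 -129.01271605  116.06755608] 15.996094940114343 [ -9.37702974 -10.13108141  11.209431  ] 14.725 [ 0.35120381  0.97841238 -0.52249268  1.18556705  0.48702177  1.09868672
 -0.02812934]
th now 0.6409936822621365 r 164.08047358674963
0.48
xyz [ 0.089 -0.652  0.001] rot [-0.009  0.017  0.913] rows>= 0.85
0.54
xyz [ 0.057 -0.41   0.001] rot [-0.009  0.016  0.57 ] rows>= 0.53
0.6
xyz [ 0.04  -0.167  0.   ] rot [-0.01   0.016  0.226] rows>= 0.21
0.66
xyz [ 0.038  0.077 -0.   ] rot [-0.01   0.016 -0.118] rows>= 0.11
0.7
xyz [ 0.044  0.24  -0.001] rot [-0.011  0.015 -0.347] rows>= 0.32
```

>>> step_arm(
  commands=[
    {"x": 0.01,"y": 0.08,"z": 0,"rx": 0,"ry": 0,"rz": -0.1},
    {"x": 0.01,"y": 0.14,"z": 0,"rx": 0,"ry": 0,"rz": -0.15},
    {"x": 0.01,"y": 0.14,"z": 0,"rx": 0,"ry": 0,"rz": -0.15},
  ],
)

```text
time_s: 15.1
eef_pos: [658.7, -128.3, 116.0]
orientation: [-3.138, 0.003, 1.764]
wrist_force: [-15.6, -12.9, 14.6]
gripper_width: 16.5
```

```bash
python3 pl.py|head -3
```

```text
[ 658.67518092 -128.29218502  116.02980249] 16.45334550011876 [-15.6470409  -12.93924709  14.62432073] 15.1 [ 0.34706009  0.98712769 -0.52763619  1.16274467  0.49138339  1.11563712
 -0.00307476]
th now 0.6681603304408144 r 164.17589928099463
```

>>> step_arm(
  commands=[
    {"x": 0,"y": 0.06,"z": 0,"rx": 0,"ry": 0,"rz": 0},
    {"x": 0,"y": 0.1,"z": 0,"rx": 0,"ry": 0,"rz": 0},
    {"x": 0,"y": 0.1,"z": 0,"rx": 0,"ry": 0,"rz": 0},
  ],
)

```text
time_s: 15.48
eef_pos: [658.6, -128.3, 115.8]
orientation: [-3.128, 0.003, 1.764]
wrist_force: [-50.7, -13.7, 30.8]
gripper_width: 16.5
```

```bash
python3 pl.py|head -3
python3 - <<'E'
from h import *
T=cv2.imread("pics/top0.png"); t=snapshot("top")[:,:,::-1].copy(); s=snapshot("side")[:,:,::-1].copy()
for k,im in (("top",t),("side",s)):
    for th,c in ((.54,(255,0,0)),(.66,(0,0,255))):
        q=proj(k,np.array([[*PIV,145],[*post(th),145]])); cv2.line(im,*[tuple(int(round(v*16)) for v in p) for p in q],c,1,cv2.LINE_AA,4)
cv2.imwrite("pics/m4.png",np.hstack([cv2.resize(t[120:220,220:340],(480,400),interpolation=cv2.INTER_CUBIC),cv2.resize(s[120:220,180:260],(320,400),interpolation=cv2.INTER_CUBIC)]))
E
```

```text
[ 658.60406388 -128.31740009  115.83626428] 16.507610242520965 [-50.66078451 -13.66735695  30.75561219] 15.475 [ 3.43145849e-01  9.92158470e-01 -5.26420638e-01  1.14865867e+00
  4.89640548e-01  1.13248007e+00  5.60140499e-05]
th now 0.667705484898995 r 164.18670484762475
```

View pics/m4.png

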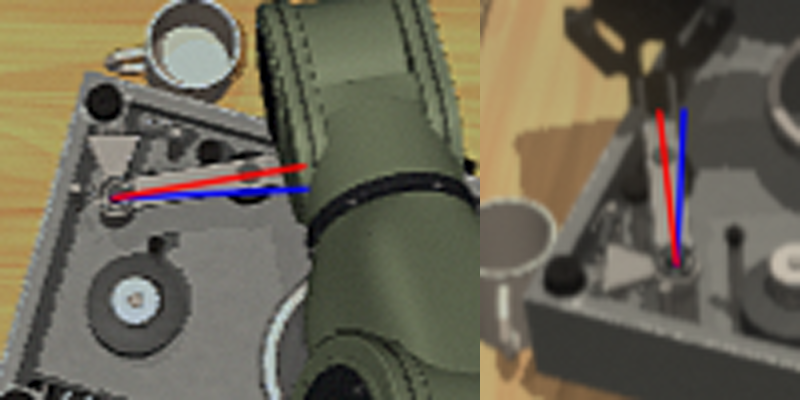

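The bar lies on the 0.66 line (red), and 4 mm more of command gave no motion but 35 N more force, so it is on the stop. I ease the push a little and settle.

>>> step_arm(
  commands=[
    {"x": 0,"y": -0.05,"z": 0,"rx": 0,"ry": 0,"rz": 0},
    {"x": 0,"y": -0.05,"z": 0,"rx": 0,"ry": 0,"rz": 0},
    {"x": 0,"y": -0.05,"z": 0,"rx": 0,"ry": 0,"rz": 0},
    {"x": 0,"y": -0.05,"z": 0,"rx": 0,"ry": 0,"rz": 0},
    {"x": 0,"y": -0.05,"z": 0,"rx": 0,"ry": 0,"rz": 0},
  ],
)

```text
time_s: 16.2
eef_pos: [658.6, -128.3, 115.9]
orientation: [-3.133, 0.003, 1.764]
wrist_force: [-33.3, -13.4, 22.7]
gripper_width: 16.4
```

```bash
python3 pl.py|head -3
python3 - <<'E'
from h import *
for c in ("top","side"):
    snapshot(c)
    for n in ("mug","vase","screw_dish","spanner","lamp_hinge"): print(c,n,[(round(r["score"],2),r["bbox"]) for r in regions_of(c,n)[:1]])
print(close_job())
E
```

```text
[ 658.62709483 -128.29348847  115.94071827] 16.372360474516615 [-33.3253899  -13.40450767  22.6921541 ] 16.2 [ 0.34516348  0.98952916 -0.52703009  1.15598063  0.49047974  1.12377396
 -0.00160829]
th now 0.6678715462406135 r 164.16776038993402
top mug [(0.88, [249.5, 118.5, 280.4, 145.9])]
top vase [(0.78, [140.0, 151.2, 169.0, 183.3])]
top screw_dish [(0.84, [145.4, 236.9, 172.9, 264.9])]
top spanner [(0.66, [128.7, 195.8, 138.8, 246.2])]
top lamp_hinge [(0.67, [133.6, 192.0, 158.6, 226.5])]
side mug [(0.59, [169.5, 167.9, 197.2, 207.6])]
side vase []
side screw_dish [(0.23, [190.3, 107.6, 328.8, 239.6])]
side spanner [(0.61, [248.2, 341.7, 318.8, 366.0])]
side lamp_hinge [(0.96, [252.9, 248.5, 302.4, 296.9])]
the job is handed in; nothing more can be done
None
```

I swivelled and tilted the work light onto the ratchet (swivel about −1.02, tilt about +0.23). Then I pinched the tensioner post, pushed the arm back onto its rubber stop, and handed the job in at about 16 s still holding it there.

**Tensioner:** The estimated angle is about 0.67 rad, and the bar lies on the 0.66 line in both views. The last 4 mm of commanded push gave no motion and 35 N more force. I then eased off to about 33 N along the push. I did not see the pawl directly, so "dropped in" is inferred from the angle.

**Light:** Two checks disagreed on the tilt. The grip gave 0.23, and mask fits of the lamp head gave 0.13 (size fixed) and 0.28 (size free, better overlap). I trusted the grip. If the 0.13 fit were right, the beam would miss the ratchet by about 38 mm, right at the 40 mm limit. The swivel agreed in all checks to about 0.02 rad.

**Other things on the bench:**
- **Mug, vase, dish and spanner:** these stayed within a few pixels of their starting places in the top view. In the last side view the vase was not found and the dish match was poor.
- **Bowl, jar and screwdriver:** I did not check these at the end; the arm did not go near them.

**Mistakes on the way:** The first lamp pinch closed on air because the real fingertips sit about 39 mm behind the reported TCP. The second pinch, 30 mm deeper, held. I viewed 9 pictures.

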